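Unload the sterilised batch onto its cooling places

ROBOT

A 6-joint arm with a two-finger parallel gripper is mounted at the origin on the work surface. World frame = base frame: x ahead of the robot, y to its left, z up, the work surface at z = 0. Lengths are in m, angles in rad, forces in N, time in s.
With the tool pointing down it reaches from about 0.3 to 0.775 m from the base axis. Payload 14.6 kg.
Tool frame: the origin (TCP) lies midway between the tips of the shut fingers; the grasp point (between the pads) lies 19 mm behind it (ctrl.pinch_z is the distance from the TCP to the grasp point, in m); z points along the fingers, y is the line along which they close (so a half turn about z gives the same grasp; the last joint's range is limited). The gripper opens to 94 mm and grips with 3 to 60 N. Pads are 16 mm wide; open, the fingers measure 119 mm over their backs; the gripper's body (75 mm by 177 mm) begins 78 mm behind the grasp point.
Start: joints at [1.249, 0.3, 1.521, -0, 1.321, -0.067], TCP at [0.139, 0.532, 0.205] pointing down, gripper open.
Joint ranges: [-3.03, 3.03], [-0.79, 2.21], [0.23, 2.52], [-1.04, 4.18], [0, 3.07], [-2.55, 2.55]. Speed limits (rad/s): [2.22, 2.22, 2.57, 3.14, 3.14, 3.14].

INTERFACE

Orientations are given as [roll, pitch, yaw] about the fixed x, y, z axes, in that order (R = Rz(yaw) Ry(pitch) Rx(roll)).
In Python, from station import ctrl gives the robot as it stands.
- The arm moves only by the tool jog_arm, never from a script. Its argument "motion" is a list of rows, each a list of 7 numbers: the shift along the tool's x, y, z in m, then the turn, a rotation vector about the tool's x, y, z in rad, then the opening, from -1 (shut) to 1 (fully open). In form: [[tx, ty, tz, rx, ry, rz, gripper], ...]. A call has 1 to 5 rows; each row shifts and turns the commanded pose from where the row before left it, along the tool's axes as they then stand; what a row does not reach is not made up. A row lasts 1/10 s, in which the tool goes at most 50 mm and 8.59 degrees, less where a joint would pass 70% of its speed; a pose out of reach is approached as far as the arm can. A call is refused whole if a number of a shift passes 0.05 or a number of a turn 0.15, either way. A call with a gripper value outside its range is refused whole. The fingers move at their own pace and stop on an object; "squeeze" is the grip in N (left out, the last holds). Time passes only in rows, so rows that do not move let the fingers close. It gives the time, the measured TCP pose, the force, the opening and the grip force at its end, in the units of the state.
- ctrl.get_obs(): the state, without advancing time (a new reading comes with each control period).
- ctrl.camera(name): name is "scene" or "top"; returns the picture (400x640x3 uint8, red, green, blue); there is no depth.
- ctrl.camera_model(name): a dict with "intrinsics" (3x3 intrinsics, pixels), "rvec" (rotation vector, rad) and "tvec" (3), from world to camera coordinates, as OpenCV has them. Camera axes: x right, y down, z forward; pixel columns grow to the right and rows downward; lengths in m; the calibration is good to about 2 mm. A picture is of the moment at which its call begins. camera_model takes no time and is no camera call.
- ctrl.hand_in(): hands the job in; it is judged then, once.
The state is a dict: "time_s": time; "qpos": joint angles; "joint_vel": joint speeds; "tau": joint torques, N m; "ee_pos": TCP position; "eef_rot": TCP orientation; "force": force on the tool from outside, world axes, zero at the start; "moment": the same for the moment, N m; "grip_width": finger opening in m; "grip_force": force on a finger pad.
Only numpy, scipy, OpenCV 4.12 (cv2) and the standard library are available. Lean on these libraries where they do the work, as an engineer would, in place of code of your own. Each camera call takes 0.05 s, during which the arm holds its last target. There are 200 camera calls.

TASK

The steriliser load stands on the counter in two piles of two. First take the plastic test capsule off its pile and press it down into its spring clip until it snaps fully home; only after that take the rest apart and set the round tin on the round mat, the long steel case on the long rod rack and the short steel case on the short rod rack, each upright, centred on its place and lined up with its rack. Leave the glass jar standing where it is.

Things in the scene. Friction and masses are not known exactly. Their poses are not given: they have to be found in the camera images.
- capsule: Test capsule, loose, 60 g: light plastic bar 110 mm long, 18 mm in diameter, along its x, with a grey grip block in its middle, 34 (x) x 24 (y) x 28 (z) mm. Origin: centre of the block's underside; the bar's axis is 13 mm above it. It starts lying level on top of either steel case. Grip the block across its 24 mm width (y).
- tin: Round closed steel tin, loose, 46 mm in diameter, 30 mm tall, 100 g. Origin: centre of its underside, z up. It starts standing on top of the other steel case.
- long_case: Long closed steel instrument case, loose, 160 (x) x 58 (y) x 32 (z) mm, 260 g. Origin: centre of its underside; x is its long axis. It starts on the counter, with the capsule or the tin on top.
- short_case: Short closed steel instrument case, loose, 92 (x) x 58 (y) x 32 (z) mm, 170 g; side latches stick out 2.5 mm at its x ends. Origin: centre of its underside; x is its longer axis. It starts on the counter, with the tin or the capsule on top.
- clip: Fixed clip for the capsule: aluminium base 120 (x) x 64 x 6 mm, black middle pedestal 32 x 20 mm, top at 20 mm, and springy steel jaw pairs at 33 to 49 mm either way along x, 53 mm high; fingers fit between. Origin: centre of underside. The bar enters from above, along x, meets the jaws with the capsule origin about 34 mm up, snaps in at 7 to 10 N, and is home at 20 mm, the block on the pedestal.
- mat: Fixed round dark rubber mat, 66 mm in diameter, 4 mm thick: the tin's place. Origin: centre of its underside; top 4 mm above.
- long_rack: Fixed long rack of steel rods, 180 (x) x 76 (y) mm, its top 13.5 mm above the counter: the long case's place. Origin: centre of its underside; x is its long axis.
- short_rack: Fixed short rack of steel rods, 112 (x) x 76 (y) mm, its top 13.5 mm above the counter: the short case's place. Origin: centre of its underside; x is its longer axis.
- jar: Glass jar with a steel lid, loose, 54 mm in diameter, 60 mm tall, standing beyond the piles and racks as seen from the robot; not part of the job, to be left where it is. Origin: centre of its underside.
Things that resemble listed ones, but are neither listed nor needed, are in the scene too. What is shaped like the short_case but green is not meant. What is shaped like the long_case but green or red is not meant.

How it is judged:
On the way:
1. the capsule is snapped home in its clip while the tin and both cases are still away from their places (z of capsule in the frame of clip between 0.0165 and 0.0235 m and x of capsule in the frame of clip between -0.012 and 0.012 m and y of capsule in the frame of clip between -0.004 and 0.004 m and angle between the x axis of capsule and the x axis of clip, either way round below 0.12 rad and horizontal distance between tin and mat above 0.04 m and horizontal distance between long_case and long_rack above 0.04 m and horizontal distance between short_case and short_rack above 0.04 m), for 0.2 s.
At the end, for the whole second after the job is handed in: Capsule home in the clip (height within 3.5 mm, 12 mm along, 4 mm across, 0.12 rad). Tin on mat, long case on long rack, short case on short rack: upright, resting on it, centres within 12 mm, cases lined up within 0.17 rad. All at rest (z of capsule in the frame of clip between 0.0165 and 0.0235 m and x of capsule in the frame of clip between -0.012 and 0.012 m and y of capsule in the frame of clip between -0.004 and 0.004 m and angle between the x axis of capsule and the x axis of clip, either way round below 0.12 rad and horizontal distance between tin and mat below 0.012 m and z of tin in the frame of mat between 0 and 0.008 m and angle between each of tin, long_case, short_case's own z axis and vertical below 0.08 rad and horizontal distance between long_case and long_rack below 0.012 m and z of long_case in the frame of long_rack between 0.0095 and 0.0175 m and angle between the x axis of long_case and the x axis of long_rack, either way round below 0.17 rad and horizontal distance between short_case and short_rack below 0.012 m and z of short_case in the frame of short_rack between 0.0095 and 0.0175 m and angle between the x axis of short_case and the x axis of short_rack, either way round below 0.17 rad and linear speed of each of capsule, tin, long_case, short_case below 0.02 m/s); the robot touches nothing.
It fails at once if the glass jar is shifted by more than 25 mm or tipped (distance of jar from where it was at the start of the episode above 0.025 m or angle between jar's own z axis and vertical above 0.4 rad).
It also fails if it takes over 122 s, if anything falls off the work surface, if the arm or the gripper's body presses on something with over 40 N, if the wrist force passes 120 N, or if a joint passes its speed limit or range.

## Working session

There is one attempt and no reset: what is moved stays moved. The work goes in short steps, Python scripts to look and compute and a tool call to move; the robot and the scene stay as the last step left them, time stands still between calls to the robot, and variables do not carry over. Pictures are saved under pics/ and viewed, at most 14 in all, crops included, and the job is handed in when it is done.

Besides the shell and the picture viewer there is one more tool, called after ">>>" by a JSON object that holds its "op" and its "data". jog_arm: Moves the arm, as the interface text tells. Its arguments: {"type":"object","properties":{"motion":{"type":"array"},"squeeze":{"type":"number"}},"required":["motion"]}

```bash
mkdir -p pics; python3 - <<'E'
from station import ctrl
import cv2
for n in("scene","top"):
    im=ctrl.camera(n); cv2.imwrite(f"pics/{n}0.png",im[:,:,::-1])
    m=ctrl.camera_model(n); print(n,m)
o=ctrl.get_obs();print(o['ee_pos'],o['eef_rot'],o['grip_width'],ctrl.pinch_z)
E
```

```text
scene {'intrinsics': array([[504.09781801,   0.        , 312.87973428],
       [  0.        , 504.09781801, 206.57274834],
       [  0.        ,   0.        ,   1.        ]]), 'rvec': array([ 2.48817769,  0.7267161 , -0.20574669]), 'tvec': array([-0.44420787, -0.10596578,  1.65349976])}
top {'intrinsics': array([[379.15131914,   0.        , 320.93112223],
       [  0.        , 379.15131914, 201.76430774],
       [  0.        ,   0.        ,   1.        ]]), 'rvec': array([ 2.04265238, -2.17305822,  0.23062727]), 'tvec': array([0.12012462, 0.45556075, 0.9352946 ])}
[0.13854714 0.53203392 0.2049498 ] [-3.14057207e+00 -8.07387661e-05  2.88678541e+00] 0.09406244284056081 0.0188
```

View pics/top0.png

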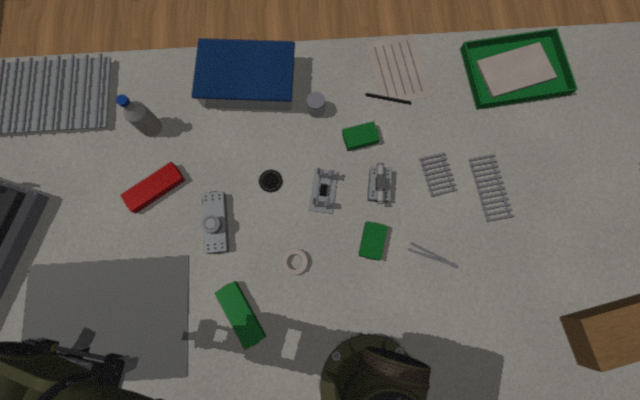

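View pics/scene0.png

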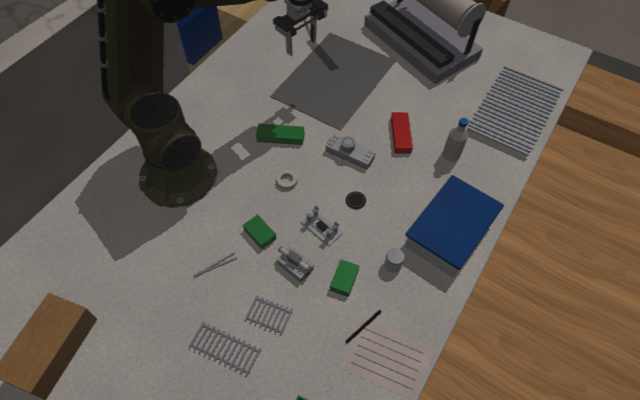

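Top view: the tin stands on the grey long case at (214,222) and the capsule on the grey short case at (380,184). The clip is at (323,190), the mat at (270,181), the short rack at (438,174), the long rack at (490,187) and the jar at (316,104). Three green cases and a red one are decoys. The grey cases with items on top match the description. I'll confirm in one crop.

```bash
cat > h.py <<'E'
import numpy as np, cv2
from station import ctrl
def ray(n,uv,z):
    m=ctrl.camera_model(n);R=cv2.Rodrigues(m['rvec'])[0];c=-R.T@m['tvec']
    d=R.T@np.linalg.inv(m['intrinsics'])@np.array([uv[0],uv[1],1.]);return c+d*(z-c[2])/d[2]
def crop(n,x0,y0,x1,y1,s,out,grid=True):
    im=ctrl.camera(n)[:,:,::-1]; c=cv2.resize(im[y0:y1,x0:x1],None,fx=s,fy=s,interpolation=cv2.INTER_CUBIC)
    cv2.imwrite(out,c)
E
python3 - <<'E'
from h import *
crop("top",195,140,520,260,2.4,"pics/c1.png")
im=ctrl.camera("top")
a=im[160:210,290:400][:,:,::-1]; b=im[140:235,415:520][:,:,::-1]
c=im[180:265,190:260][:,:,::-1]
o=np.zeros((590,790,3),np.uint8)
A=cv2.resize(a,None,fx=7,fy=6,interpolation=3) if 0 else cv2.resize(a,None,fx=5,fy=5,interpolation=cv2.INTER_CUBIC);o[:250,:550]=A
B=cv2.resize(b,None,fx=3.5,fy=3.5,interpolation=cv2.INTER_CUBIC);o[252:252+B.shape[0],:B.shape[1]]=B[:338]
C=cv2.resize(c,None,fx=3.5,fy=3.5,interpolation=cv2.INTER_CUBIC);o[252:252+C.shape[0],400:400+C.shape[1]]=C
cv2.imwrite("pics/m1.png",o)
E
```

```text
(no output)
```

View pics/m1.png

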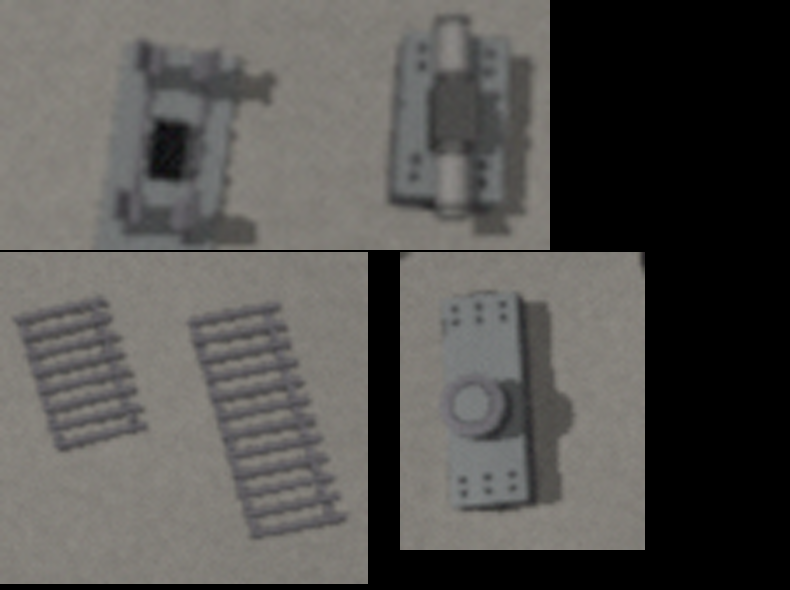

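The crop confirms the plain grey cases: the capsule bar lies along the short case, the tin stands on the long case, and the clip pedestal is black. Now I'll compute positions.

```bash
cat > p.py <<'E'
from h import *
def M(p,s,x0,y0,X0=0,Y0=0): return ((p[0]-X0+.5)/s-.5+x0,(p[1]-Y0+.5)/s-.5+y0)
def pts(ps,z,*a): return np.array([ray("top",M(p,*a),z)[:2] for p in ps])
def rep(n,P):
    c=P.mean(0); r=cv2.minAreaRect((P*1000).astype(np.float32)) if len(P)>2 else None
    print(n,c.round(4), 'edges', [round(float(np.linalg.norm(P[i]-P[i-1]))*1000) for i in range(len(P))],'dir',[round(float(np.arctan2(*(P[i]-P[i-1])[::-1])),3) for i in range(len(P))])
A=(5,290,160);B=(3.5,415,140,0,252);C=(3.5,190,180,400,252)
rep('clipjaw',pts([(176,60),(157,209)],.053,*A)); rep('ped',pts([(170,150)],.02,*A))
rep('bar',pts([(452,20),(452,212)],.054,*A)); rep('block',pts([(455,112)],.06,*A))
rep('short',pts([(403,35),(512,40),(500,207),(390,200)],.032,*A))
rep('srack',pts([(17,320),(105,300),(145,428),(60,447)],.0135,*B))
rep('lrack',pts([(190,322),(280,306),(345,518),(253,535)],.0135,*B))
rep('long',pts([(445,293),(522,294),(528,500),(455,506)],.032,*C))
rep('tin',pts([(476,404)],.062,*C))
for n,u,z in (('mat',(270,181),.004),('jar',(316,101),.06)): print(n,ray('top',u,z))
E
python3 p.py
```

```text
clipjaw [0.5021 0.0841] edges [81, 81] dir [-0.185, 2.956]
ped [0.5016 0.0822] edges [0] dir [0.0]
bar [ 0.5027 -0.0654] edges [104, 104] dir [-0.095, 3.047]
block [ 0.5026 -0.066 ] edges [0] dir [0.0]
short [ 0.5059 -0.0686] edges [92, 59, 93, 58] dir [-0.164, -1.681, 2.972, 1.443]
srack [ 0.527  -0.2327] edges [106, 72, 107, 68] dir [0.199, -1.402, -2.98, 1.731]
lrack [ 0.4817 -0.3709] edges [173, 73, 173, 72] dir [0.134, -1.452, -3.012, 1.691]
long [0.432  0.3726] edges [162, 59, 157, 54] dir [0.051, -1.647, -3.12, 1.591]
tin [0.4215 0.3725] edges [0] dir [0.0]
mat [0.53922719 0.22774515 0.004     ]
jar [0.7414611  0.08799524 0.06      ]
```

>>> {"op": "jog_arm", "data": {"motion": [[0,0,0,0,0,-0.08,1],[0,0,0,0,0,-0.08,1],[-0.028,-0.0374,0,0,0,0,1],[-0.028,-0.0374,0,0,0,0,1],[-0.028,-0.0374,0,0,0,0,1]], "squeeze": 35}}

```text
time_s: 0.7
ee_pos: [0.212, 0.411, 0.2051]
eef_rot: [-3.141, -0.0, 3.048]
force: [1.5, -0.2, 0.2]
grip_width: 0.0939
grip_force: 0.0
```

>>> {"op": "jog_arm", "data": {"motion": [[-0.028,-0.0374,0,0,0,0,1],[-0.028,-0.0374,0,0,0,0,1],[-0.028,-0.0374,0,0,0,0,1],[-0.028,-0.0374,0,0,0,0,1],[-0.028,-0.0374,0,0,0,0,1]]}}

```text
time_s: 1.2
ee_pos: [0.3338, 0.2114, 0.2056]
eef_rot: [3.141, 0.0, 3.047]
force: [0.6, 1.5, 0.0]
grip_width: 0.0941
grip_force: 0.0
```

>>> {"op": "jog_arm", "data": {"motion": [[-0.028,-0.0374,0,0,0,0,1],[-0.028,-0.0374,0,0,0,0,1],[-0.028,-0.0374,0,0,0,0,1],[-0.028,-0.0374,0,0,0,0,1],[-0.028,-0.0374,0,0,0,0,1]]}}

```text
time_s: 1.7
ee_pos: [0.4556, 0.0118, 0.2055]
eef_rot: [3.142, 0.0, 3.047]
force: [-0.3, 1.2, -0.3]
grip_width: 0.0941
grip_force: 0.0
```

>>> {"op": "jog_arm", "data": {"motion": [[-0.028,-0.0374,0,0,0,0,1],[-0.028,-0.0374,0,0,0,0,1],[0,0,0,0,0,0,1],[0,0,0,0,0,0,1]]}}

```text
time_s: 2.1
ee_pos: [0.5035, -0.0665, 0.2049]
eef_rot: [3.141, -0.001, 3.045]
force: [-0.1, -0.4, -0.1]
grip_width: 0.0939
grip_force: 0.0
```

>>> {"op": "jog_arm", "data": {"motion": [[0,0,0.04,0,0,0,1],[0,0,0.04,0,0,0,1],[0,0,0.04,0,0,0,1],[0,0,0.02,0,0,0,1],[0,0,0,0,0,0,1]]}}

```text
time_s: 2.6
ee_pos: [0.5018, -0.0645, 0.0633]
eef_rot: [3.141, -0.005, 3.048]
force: [0.8, 0.3, 0.5]
grip_width: 0.0941
grip_force: 0.0
```

```bash
python3 -c "
from h import *
crop('scene',240,210,350,320,5,'pics/s1.png')"
```

```text
(no output)
```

View pics/s1.png

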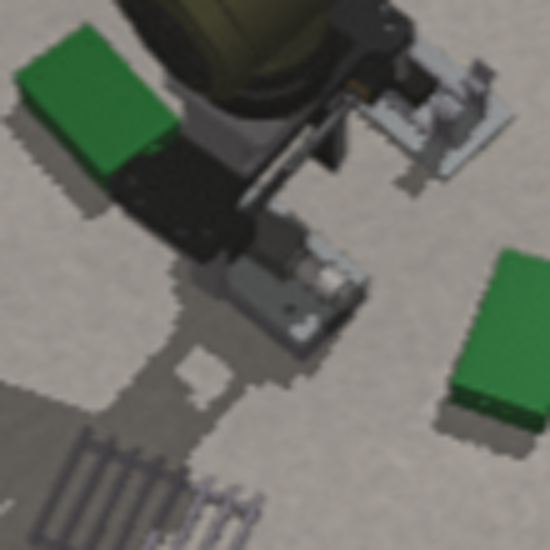

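The block lies between the open fingers at crop (290,245). The fingers clear the case sides, so I'll descend and grip.

>>> {"op": "jog_arm", "data": {"motion": [[0,0,0.02,0,0,0,1],[0,0,0.007,0,0,0,1],[0,0,0,0,0,0,1],[0,0,0,0,0,0,-1],[0,0,0,0,0,0,-1]]}}

```text
time_s: 3.15
ee_pos: [0.5041, -0.066, 0.0395]
eef_rot: [-3.141, 0.002, 3.047]
force: [0.4, -0.6, -0.3]
grip_width: 0.0816
grip_force: 0.0
```

>>> {"op": "jog_arm", "data": {"motion": [[0,0,0,0,0,0,-1],[0,0,0,0,0,0,-1],[0,0,0,0,0,0,-1],[0,0,0,0,0,0,-1],[0,0,0,0,0,0,-1]]}}

```text
time_s: 3.65
ee_pos: [0.5036, -0.066, 0.0385]
eef_rot: [-3.142, -0.0, 3.047]
force: [0.6, 0.7, 0.3]
grip_width: 0.0413
grip_force: 0.0
```

>>> {"op": "jog_arm", "data": {"motion": [[0,0,0,0,0,0,-1],[0,0,0,0,0,0,-1],[0,0,0,0,0,0,-1],[0,0,0,0,0,0,-1],[0,0,0,0,0,0,-1]]}}

```text
time_s: 4.15
ee_pos: [0.5037, -0.066, 0.0384]
eef_rot: [-3.142, 0.0, 3.047]
force: [0.4, -0.2, -0.5]
grip_width: 0.0237
grip_force: 35.0
```

>>> {"op": "jog_arm", "data": {"motion": [[0,0,-0.02,0,0,0,-1],[0,0,-0.04,0,0,0,-1],[0,0,-0.04,0,0,0,-1],[0,0,0,0,0,0,-1],[0,0,0,0,0,0,-1]]}}

```text
time_s: 4.65
ee_pos: [0.5037, -0.066, 0.1387]
eef_rot: [-3.141, 0.001, 3.047]
force: [0.5, 0.2, -0.8]
grip_width: 0.0238
grip_force: 35.0
```

```bash
python3 - <<'E'
from h import *
t=cv2.imread('pics/top0.png')[160:225,300:350];s=cv2.imread('pics/scene0.png')[195:250,295:350]
r=lambda a,k:cv2.resize(a,None,fx=k,fy=k,interpolation=cv2.INTER_CUBIC)
o=np.zeros((520,800,3),np.uint8);a=r(t,8);b=r(s,7);o[:520,:400]=a;o[:385,405:790]=b;cv2.imwrite('pics/clip.png',cv2.convertScaleAbs(o,alpha=1.4))
E
```

```text
(no output)
```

View pics/clip.png

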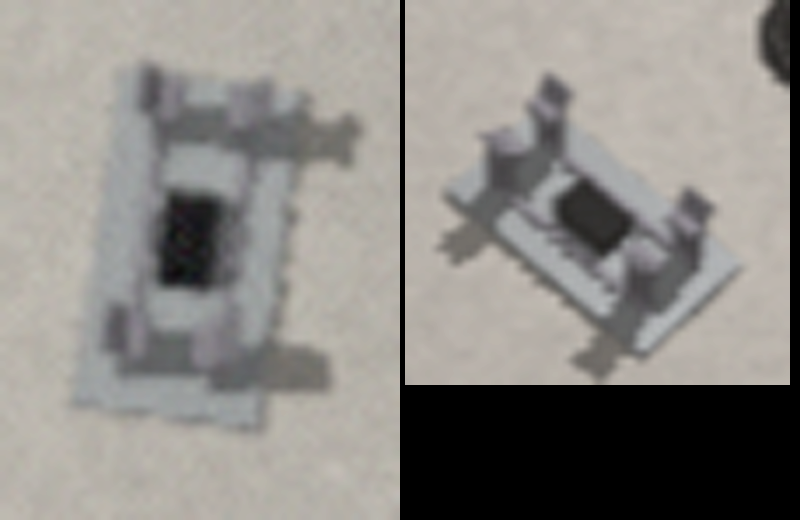

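```bash
cat >> h.py <<'E'
def W(n,p,s,x0,y0,z,X0=0): return ray(n,((p[0]-X0+.5)/s-.5+x0,(p[1]+.5)/s-.5+y0),z)[:2]
E
python3 - <<'E'
from h import *
P=np.array([W('top',p,8,300,160,.006) for p in [(118,68),(308,95),(262,430),(72,402)]])
print(P.mean(0),[ (P[i]-P[i-1]).round(3) for i in range(4)],[round(float(np.arctan2(*(P[i]-P[i-1])[::-1])),3) for i in range(4)])
print(W('top',(190,240),8,300,160,.02),W('scene',(593,215),7,295,195,.02,405))
r,b,l=[W('scene',p,7,295,195,z,405) for p,z in (((742,266),.006),((643,357),.006),((448,188),.006))]
print((r+l)/2,np.arctan2(*(l-b)[::-1]),np.arctan2(*(b-r)[::-1]),l,b,r)
P=np.array([W('scene',p,7,295,195,.053,405) for p in [(552,90),(500,140),(693,205),(645,255)]]);print('jaws',P,P.mean(0))
E
```

```text
[0.50293112 0.08282781] [array([ 0.117, -0.022]), array([-0.014, -0.065]), array([-0.116,  0.024]), array([0.014, 0.063])] [-0.189, -1.781, 2.94, 1.36]
[0.5017645  0.08298856] [0.50610918 0.08048723]
[0.50552689 0.0827323 ] 2.9277593410384313 -1.7786026159164907 [0.4410114  0.06477882] [0.55715361 0.03955816] [0.57004238 0.10068578]
jaws [[0.46780252 0.10728723]
 [0.46258557 0.0739194 ]
 [0.54883508 0.09087563]
 [0.54442673 0.05921754]] [0.50591247 0.08282495]
```

>>> {"op": "jog_arm", "data": {"motion": [[0,0,0,0,0,0.11,-1],[0.0075,0.0365,0,0,0,0,-1],[0.0075,0.0365,0,0,0,0,-1],[0.0075,0.0365,0,0,0,0,-1],[0.0075,0.0365,0,0,0,0,-1]]}}

```text
time_s: 5.15
ee_pos: [0.5031, 0.0844, 0.1368]
eef_rot: [-3.141, -0.003, 2.936]
force: [1.1, -0.1, -0.9]
grip_width: 0.0237
grip_force: 35.0
```

>>> {"op": "jog_arm", "data": {"motion": [[0,0,0,0,0,0,-1],[0,0,0.04,0,0,0,-1],[0,0,0.03,0,0,0,-1],[0,0,0,0,0,0,-1],[0,0,0,0,0,0,-1]]}}

```text
time_s: 5.65
ee_pos: [0.5038, 0.0826, 0.0683]
eef_rot: [-3.141, -0.002, 2.936]
force: [0.8, 0.5, -0.2]
grip_width: 0.024
grip_force: 35.0
```

```bash
python3 - <<'E'
from h import *
crop('scene',280,180,370,265,6.5,'pics/s2.png')
E
```

```text
(no output)
```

View pics/s2.png

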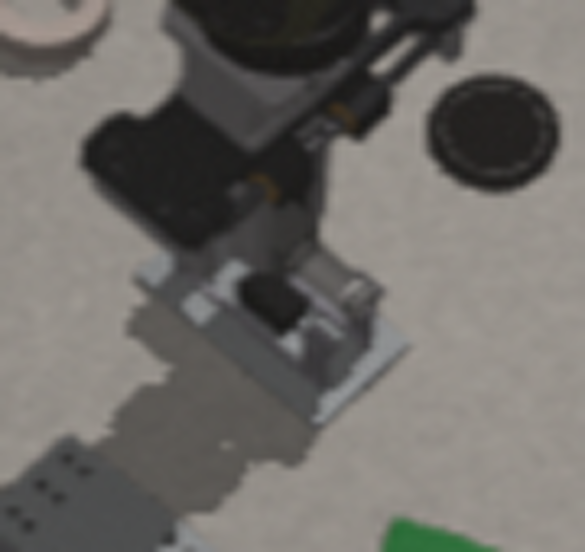

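The bar end shows at crop (355,290) over the front jaw pair. I'll check it against the clip axis.

```bash
python3 - <<'E'
from h import *
e=W('scene',(358,290),6.5,280,180,.075); a=-.204;d=e-np.array([.5035,.0825]);print(e, d@[np.cos(a),np.sin(a)], d@[-np.sin(a),np.cos(a)])
E
```

```text
[0.55269765 0.07673112] 0.04934619987937784 0.004317598137614906
```

>>> {"op": "jog_arm", "data": {"motion": [[0,0,0.016,0,0,0,-1],[0,0,0.006,0,0,0,-1],[0,0,0.003,0,0,0,-1],[0,0,0,0,0,0,-1]]}}

```text
time_s: 6.1
ee_pos: [0.5042, 0.083, 0.0439]
eef_rot: [3.141, 0.0, 2.937]
force: [-1.3, -0.4, -0.4]
grip_width: 0.0241
grip_force: 35.0
```

>>> {"op": "jog_arm", "data": {"motion": [[0,0,0.003,0,0,0,-1],[0,0,0.002,0,0,0,-1],[0,0,0.002,0,0,0,-1],[0,0,0,0,0,0,-1]]}}

```text
time_s: 6.5
ee_pos: [0.5046, 0.083, 0.0371]
eef_rot: [3.141, 0.002, 2.937]
force: [1.5, -0.0, 4.2]
grip_width: 0.0239
grip_force: 35.0
```

Contact is vertical, with no side force. Pressing on.

>>> {"op": "jog_arm", "data": {"motion": [[0,0,0.003,0,0,0,-1],[0,0,0.003,0,0,0,-1],[0,0,0.002,0,0,0,-1],[0,0,0,0,0,0,-1]], "squeeze": 45}}

```text
time_s: 6.9
ee_pos: [0.5043, 0.083, 0.0284]
eef_rot: [3.141, 0.001, 2.937]
force: [4.2, -0.6, -2.7]
grip_width: 0.0236
grip_force: 45.0
```

>>> {"op": "jog_arm", "data": {"motion": [[0,0,0.002,0,0,0,-1],[0,0,0.002,0,0,0,-1],[0,0,0,0,0,0,-1]]}}

```text
time_s: 7.2
ee_pos: [0.5042, 0.0831, 0.0263]
eef_rot: [3.142, 0.0, 2.937]
force: [-12.8, -2.3, 29.9]
grip_width: 0.0238
grip_force: 45.0
```

Home: the TCP is at 0.0263 against 0.0264 expected, and the force is rising. I'll relax and release.

>>> {"op": "jog_arm", "data": {"motion": [[0,0,-0.0015,0,0,0,-1],[0,0,0,0,0,0,-0.1],[0,0,0,0,0,0,-0.1],[0,0,0,0,0,0,-0.1],[0,0,0,0,0,0,-0.1]]}}

```text
time_s: 7.7
ee_pos: [0.5038, 0.0831, 0.0257]
eef_rot: [-3.141, -0.0, 2.937]
force: [0.3, 0.4, 0.2]
grip_width: 0.0422
grip_force: 0.0
```

>>> {"op": "jog_arm", "data": {"motion": [[0,0,0,0,0,0,-0.1],[0,0,-0.02,0,0,0,-0.1],[0,0,-0.04,0,0,0,0.2],[0,0,-0.05,0,0,0,1],[0,0,-0.05,0,0,0,1]]}}

```text
time_s: 8.2
ee_pos: [0.5035, 0.083, 0.1876]
eef_rot: [-3.141, -0.001, 2.937]
force: [0.9, 0.1, 1.6]
grip_width: 0.063
grip_force: 0.0
```

>>> {"op": "jog_arm", "data": {"motion": [[0.02,0.038,0,0,0,0,1],[0.02,0.038,0,0,0,0,1],[0.02,0.038,0,0,0,0,1],[0.02,0.038,0,0,0,0,1],[0.02,0.038,0,0,0,0,1]]}}

```text
time_s: 8.7
ee_pos: [0.4439, 0.291, 0.186]
eef_rot: [3.141, 0.0, 2.937]
force: [-0.0, 0.0, -0.1]
grip_width: 0.0942
grip_force: 0.0
```

>>> {"op": "jog_arm", "data": {"motion": [[0.02,0.038,0,0,0,0,1],[0.02,0.038,0,0,0,0,1],[0,0,0.04,0,0,0,1],[0,0,0.04,0,0,0,1],[0,0,0.03,0,0,0,1]]}}

```text
time_s: 9.2
ee_pos: [0.4201, 0.3718, 0.0736]
eef_rot: [-3.14, -0.001, 2.938]
force: [0.5, 0.6, -0.3]
grip_width: 0.0942
grip_force: 0.0
```

```bash
python3 - <<'E'
from h import *
t=ctrl.camera('top')[160:225,300:350][:,:,::-1];s=ctrl.camera('scene')[110:180,310:385][:,:,::-1]
r=lambda a,k:cv2.resize(a,None,fx=k,fy=k,interpolation=cv2.INTER_CUBIC)
o=np.zeros((520,780,3),np.uint8);o[:520,:400]=r(t,8);o[:350,405:780]=r(s,5);cv2.imwrite('pics/m2.png',cv2.convertScaleAbs(o,alpha=1.4))
E
```

```text
(no output)
```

View pics/m2.png

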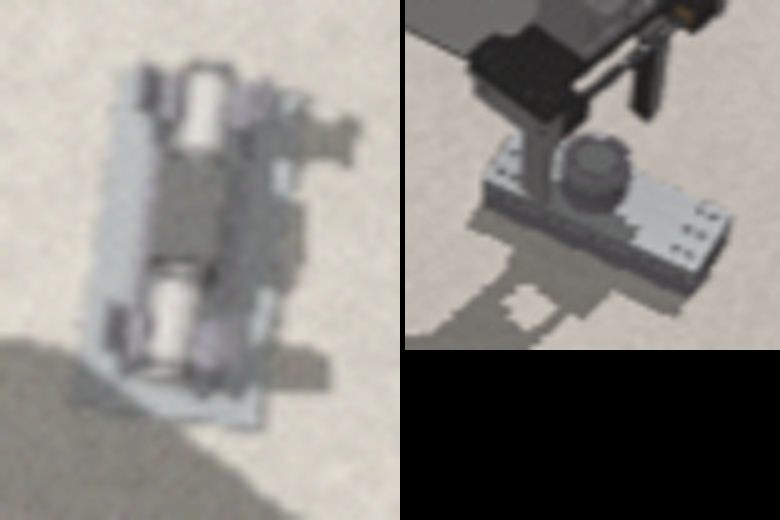

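Left: the capsule sits home in the clip, with its block on the pedestal at (190,210). Right: the tin at (597,157) is between the fingertips, whose midpoint is about (590,155).

```bash
python3 - <<'E'
from h import *
print(W('scene',(597,158),5,310,110,.062,405))
E
```

```text
[0.42311445 0.37622077]
```

>>> {"op": "jog_arm", "data": {"motion": [[0,0,0.02,0,0,0,1],[0,0,0.015,0,0,0,1],[0,0,0,0,0,0,0.3],[0,0,0,0,0,0,-1],[0,0,0,0,0,0,-1]], "squeeze": 20}}

```text
time_s: 9.8
ee_pos: [0.4214, 0.3723, 0.0421]
eef_rot: [3.14, 0.001, 2.937]
force: [0.1, 0.4, 0.2]
grip_width: 0.0735
grip_force: 0.0
```

>>> {"op": "jog_arm", "data": {"motion": [[0,0,0,0,0,0,-1],[0,0,0,0,0,0,-1],[0,0,0,0,0,0,-1],[0,0,0,0,0,0,-1],[0,0,0,0,0,0,-1]]}}

```text
time_s: 10.3
ee_pos: [0.4211, 0.3721, 0.0413]
eef_rot: [3.141, 0.0, 2.937]
force: [0.1, 1.0, 3.2]
grip_width: 0.0453
grip_force: 20.0
```

>>> {"op": "jog_arm", "data": {"motion": [[0,0,-0.03,0,0,0,-1],[0,0,-0.04,0,0,0,-1],[-0.029,-0.0234,0,0,0,0,-1],[-0.029,-0.0234,0,0,0,0,-1],[-0.029,-0.0234,0,0,0,0,-1]]}}

```text
time_s: 10.8
ee_pos: [0.4924, 0.2845, 0.111]
eef_rot: [-3.141, -0.0, 2.937]
force: [-0.2, -0.1, -1.2]
grip_width: 0.0455
grip_force: 20.0
```

>>> {"op": "jog_arm", "data": {"motion": [[-0.029,-0.0234,0,0,0,0,-1],[-0.029,-0.0234,0,0,0,0,-1],[0,0,0.04,0,0,0,-1],[0,0,0.03,0,0,0,-1],[0,0,0,0,0,0,-1]]}}

```text
time_s: 11.3
ee_pos: [0.537, 0.2268, 0.037]
eef_rot: [-3.138, -0.006, 2.936]
force: [-0.7, 0.5, -0.0]
grip_width: 0.0454
grip_force: 20.0
```

>>> {"op": "jog_arm", "data": {"motion": [[0,0,0.015,0,0,0,-1],[0,0,0.007,0,0,0,-1],[0,0,0.003,0,0,0,-1],[0,0,0,0,0,0,-1],[0,0,0,0,0,0,-1]]}}

```text
time_s: 11.8
ee_pos: [0.5395, 0.2281, 0.0166]
eef_rot: [3.141, 0.001, 2.937]
force: [-0.1, -0.3, -1.2]
grip_width: 0.045
grip_force: 20.0
```

>>> {"op": "jog_arm", "data": {"motion": [[0,0,0.002,0,0,0,-1],[0,0,0.001,0,0,0,-1],[0,0,0,0,0,0,-1]]}}

```text
time_s: 12.1
ee_pos: [0.5394, 0.228, 0.0133]
eef_rot: [3.141, 0.001, 2.937]
force: [-1.0, 0.2, 1.7]
grip_width: 0.045
grip_force: 20.0
```

>>> {"op": "jog_arm", "data": {"motion": [[0,0,0,0,0,0,1],[0,0,0,0,0,0,1],[0,0,0,0,0,0,1],[0,0,-0.02,0,0,0,1],[0,0,-0.04,0,0,0,1]]}}

```text
time_s: 12.6
ee_pos: [0.5376, 0.2273, 0.071]
eef_rot: [-3.139, -0.005, 2.937]
force: [-0.0, 0.3, 0.2]
grip_width: 0.0817
grip_force: 0.0
```

>>> {"op": "jog_arm", "data": {"motion": [[0,0,-0.04,0,0,0,1],[-0.02,-0.03,-0.03,0,0,0,1],[0,0,0,0,0,0,1]]}}

```text
time_s: 12.9
ee_pos: [0.5552, 0.1926, 0.1474]
eef_rot: [3.139, 0.007, 2.935]
force: [-0.0, -0.0, -0.5]
grip_width: 0.0941
grip_force: 0.0
```

```bash
python3 - <<'E'
from h import *
i=ctrl.camera('top')[:,:,::-1];t=i[180:265,190:240];m=i[140:235,415:520]
r=lambda a,k:cv2.resize(a,None,fx=k,fy=k,interpolation=cv2.INTER_CUBIC)
o=np.zeros((600,800,3),np.uint8);a=r(t,7);o[:a.shape[0],:350]=a;b=r(m,4);o[:380,355:775]=b;cv2.imwrite('pics/m3.png',cv2.convertScaleAbs(o,alpha=1.4))
E
```

```text
(no output)
```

View pics/m3.png

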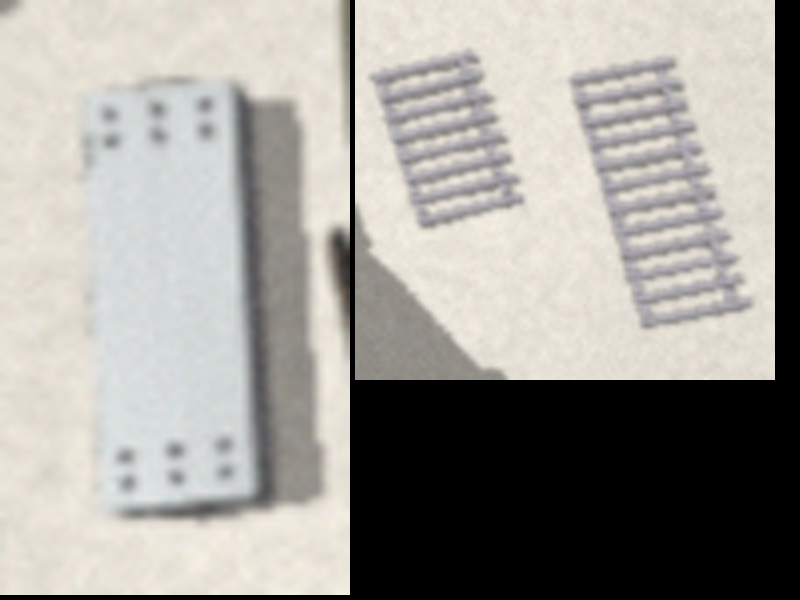

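The long case's top corners are (88,95), (238,83), (258,497) and (107,512). The racks are re-read from the same picture.

```bash
python3 - <<'E'
from h import *
def rep(n,ps,*a):
    P=np.array([W('top',p,*a) for p in ps]);e=[P[i]-P[i-1] for i in range(4)]
    print(n,P.mean(0).round(4),[round(float(np.linalg.norm(v)),3) for v in e],[round(float(np.arctan2(*v[::-1])),3) for v in e])
rep('long',[(88,95),(238,83),(258,497),(107,512)],7,190,180,.032)
rep('sr',[(373,76),(477,54),(521,202),(424,224)],4,415,140,.0115,355)
rep('lr',[(573,79),(676,60),(748,305),(645,325)],4,415,140,.0115,355)
E
```

```text
long [0.4306 0.3736] [0.159, 0.057, 0.158, 0.056] [0.049, -1.551, -3.101, 1.608]
sr [ 0.5277 -0.2336] [0.109, 0.075, 0.108, 0.068] [0.205, -1.417, -2.994, 1.734]
lr [ 0.4823 -0.372 ] [0.175, 0.074, 0.175, 0.071] [0.131, -1.445, -3.024, 1.7]
```

>>> {"op": "jog_arm", "data": {"motion": [[0,0,0,0,0,-0.124,1],[0,0,0,0,0,-0.124,1],[0.0228,0.0368,0,0,0,0,1],[0.0228,0.0368,0,0,0,0,1],[0.0228,0.0368,0,0,0,0,1]]}}

```text
time_s: 13.45
ee_pos: [0.4777, 0.3031, 0.1413]
eef_rot: [-3.141, -0.002, -3.099]
force: [0.4, 0.4, 0.9]
grip_width: 0.0942
grip_force: 0.0
```

>>> {"op": "jog_arm", "data": {"motion": [[0.0228,0.0368,0,0,0,0,1],[0.0228,0.0368,0,0,0,0,1],[0,0,0.04,0,0,0,1],[0,0,0.03,0,0,0,1],[0,0,0,0,0,0,1]]}}

```text
time_s: 13.95
ee_pos: [0.4279, 0.3724, 0.068]
eef_rot: [-3.137, -0.007, -3.097]
force: [0.8, -0.1, 0.8]
grip_width: 0.094
grip_force: 0.0
```

>>> {"op": "jog_arm", "data": {"motion": [[0,0,0.035,0,0,0,1],[0,0,0.02,0,0,0,1],[0,0,0.007,0,0,0,1],[0,0,0,0,0,0,1],[0,0,0,0,0,0,-1]], "squeeze": 50}}

```text
time_s: 14.45
ee_pos: [0.4314, 0.3738, 0.0123]
eef_rot: [3.141, 0.001, -3.099]
force: [-0.6, -0.7, 0.4]
grip_width: 0.0886
grip_force: 0.0
```

>>> {"op": "jog_arm", "data": {"motion": [[0,0,0,0,0,0,-1],[0,0,0,0,0,0,-1],[0,0,0,0,0,0,-1],[0,0,0,0,0,0,-1],[0,0,0,0,0,0,-1]]}}

```text
time_s: 14.95
ee_pos: [0.431, 0.3737, 0.0113]
eef_rot: [3.141, 0.001, -3.098]
force: [-0.8, 2.0, 3.4]
grip_width: 0.0577
grip_force: 50.0
```

>>> {"op": "jog_arm", "data": {"motion": [[0,0,-0.03,0,0,0,-1],[0,0,-0.05,0,0,0,-1],[0,0,-0.05,0,0,-0.083,-1],[0.0024,-0.03,0,0,0,0,-1],[0.0024,-0.0415,0,0,0,0,-1]]}}

```text
time_s: 15.45
ee_pos: [0.4349, 0.302, 0.1418]
eef_rot: [3.141, 0.002, -3.013]
force: [1.6, -1.3, -3.7]
grip_width: 0.0576
grip_force: 50.0
```

>>> {"op": "jog_arm", "data": {"motion": [[0.0024,-0.0415,0,0,0,0,-1],[0.0024,-0.0415,0,0,0,0,-1],[0.0024,-0.0415,0,0,0,0,-1],[0.0024,-0.0415,0,0,0,0,-1],[0.0024,-0.0415,0,0,0,0,-1]]}}

```text
time_s: 15.95
ee_pos: [0.4487, 0.0928, 0.1407]
eef_rot: [-3.141, -0.001, -3.015]
force: [1.0, 0.6, -3.0]
grip_width: 0.0575
grip_force: 50.0
```

>>> {"op": "jog_arm", "data": {"motion": [[0.0024,-0.0415,0,0,0,0,-1],[0.0024,-0.0415,0,0,0,0,-1],[0.0024,-0.0415,0,0,0,0,-1],[0.0024,-0.0415,0,0,0,0,-1],[0.0024,-0.0415,0,0,0,0,-1]]}}

```text
time_s: 16.45
ee_pos: [0.4629, -0.1146, 0.1407]
eef_rot: [3.141, -0.001, -3.016]
force: [1.2, 0.4, -3.4]
grip_width: 0.0579
grip_force: 50.0
```

>>> {"op": "jog_arm", "data": {"motion": [[0.0024,-0.0415,0,0,0,0,-1],[0.0024,-0.0415,0,0,0,0,-1],[0.0024,-0.0415,0,0,0,0,-1],[0.0024,-0.0415,0,0,0,0,-1],[0.0024,-0.0415,0,0,0,0,-1]]}}

```text
time_s: 16.95
ee_pos: [0.4771, -0.3218, 0.1404]
eef_rot: [3.141, -0.001, -3.016]
force: [-0.4, -0.5, -3.1]
grip_width: 0.0575
grip_force: 50.0
```

>>> {"op": "jog_arm", "data": {"motion": [[0,-0.02,0,0,0,0,-1],[0,0,0,0,0,0,-1],[0,0,0,0,0,0,-1]]}}

```text
time_s: 17.25
ee_pos: [0.4797, -0.3398, 0.1402]
eef_rot: [3.14, -0.001, -3.016]
force: [-0.4, 0.2, -3.6]
grip_width: 0.0576
grip_force: 50.0
```

>>> {"op": "jog_arm", "data": {"motion": [[0.0018,-0.0322,0,0,0,0,-1],[0,0,0.04,0,0,0,-1],[0,0,0.04,0,0,0,-1],[0,0,0.02,0,0,0,-1],[0,0,0,0,0,0,-1]]}}

```text
time_s: 17.75
ee_pos: [0.4813, -0.37, 0.0379]
eef_rot: [3.137, -0.004, -3.014]
force: [-0.1, -0.2, -2.7]
grip_width: 0.0577
grip_force: 50.0
```

```bash
python3 - <<'E'
from h import *
crop('scene',160,280,310,392,5.2,'pics/s4.png')
E
```

```text
(no output)
```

View pics/s4.png

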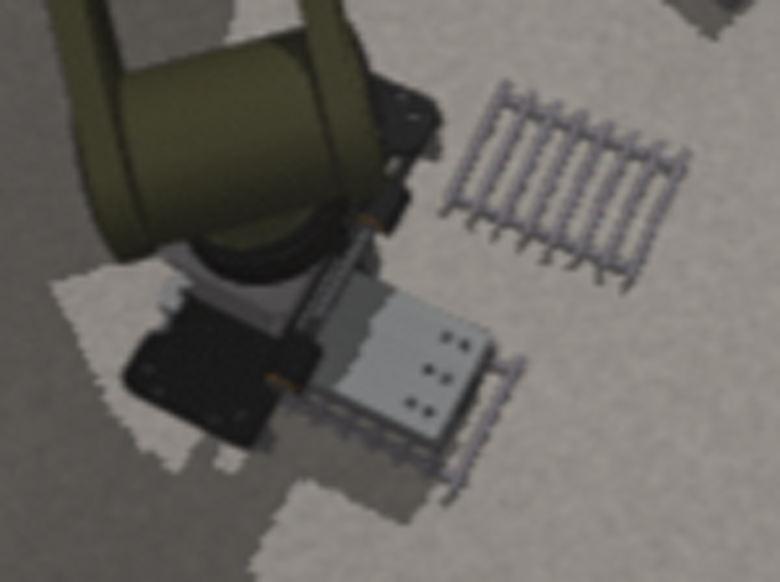

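The case is over the rack and lined up, with the end rod showing evenly at (485,430). I'll lower it.

>>> {"op": "jog_arm", "data": {"motion": [[0,0,0.01,0,0,0,-1],[0,0,0.003,0,0,0,-1],[0,0,0.002,0,0,0,-1],[0,0,0,0,0,0,-1]]}}

```text
time_s: 18.2
ee_pos: [0.4825, -0.3723, 0.0262]
eef_rot: [-3.141, 0.0, -3.015]
force: [-0.5, -0.6, -3.0]
grip_width: 0.0574
grip_force: 50.0
```

>>> {"op": "jog_arm", "data": {"motion": [[0,0,0.0015,0,0,0,-1],[0,0,0.0005,0,0,0,-1],[0,0,0,0,0,0,-1]]}}

```text
time_s: 18.5
ee_pos: [0.4827, -0.3725, 0.0249]
eef_rot: [-3.141, 0.001, -3.015]
force: [-1.9, 0.6, 4.6]
grip_width: 0.0574
grip_force: 50.0
```

>>> {"op": "jog_arm", "data": {"motion": [[0,0,0,0,0,0,1],[0,0,0,0,0,0,1],[0,0,0,0,0,0,1],[0,0,0,0,0,0,1],[0,0,0,0,0,0,1]]}}

```text
time_s: 19.0
ee_pos: [0.4825, -0.3723, 0.0239]
eef_rot: [-3.142, -0.0, -3.015]
force: [0.2, 0.3, 0.7]
grip_width: 0.0926
grip_force: 0.0
```

>>> {"op": "jog_arm", "data": {"motion": [[0,0,-0.03,0,0,0,1],[0,0,-0.04,0,0,0,1],[0,0,-0.05,0,0,0,1],[0,0,0,0,0,0,1]]}}

```text
time_s: 19.4
ee_pos: [0.4845, -0.374, 0.151]
eef_rot: [-3.134, 0.007, -3.015]
force: [0.4, -0.8, 0.1]
grip_width: 0.0943
grip_force: 0.0
```

```bash
python3 - <<'E'
from h import *
i=ctrl.camera('top')[:,:,::-1];t=i[155:215,350:410]
r=lambda a,k:cv2.resize(a,None,fx=k,fy=k,interpolation=cv2.INTER_CUBIC)
cv2.imwrite('pics/m4.png',cv2.convertScaleAbs(r(t,8),alpha=1.4))
E
```

```text
(no output)
```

View pics/m4.png

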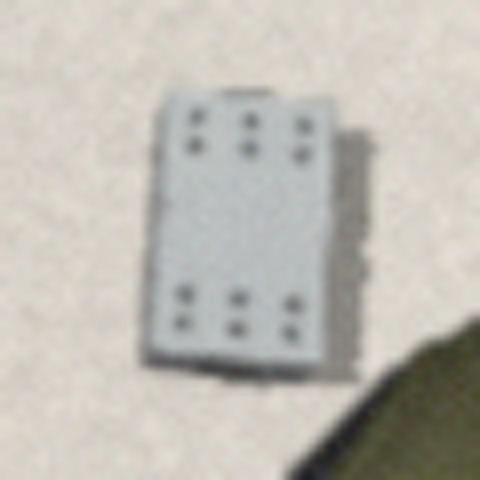

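The short case is clear. Its top corners are (165,92), (335,100), (320,365) and (150,357).

```bash
python3 - <<'E'
from h import *
P=np.array([W('top',p,8,350,155,.032) for p in [(165,92),(335,100),(321,365),(150,357)]]);e=[P[i]-P[i-1] for i in range(4)]
print(P.mean(0).round(4),[round(float(np.linalg.norm(v)),3) for v in e],[round(float(np.arctan2(*v[::-1])),3) for v in e])
D=np.array([W('top',p,8,350,155,.032) for p in [(196,132),(303,140),(291,318),(184,308)]]);print(D.mean(0),np.arctan2(*(D[0]-D[3])[::-1]),np.arctan2(*(D[1]-D[2])[::-1]))
E
```

```text
[ 0.5074 -0.0689] [0.092, 0.057, 0.092, 0.057] [-0.143, -1.683, 2.99, 1.46]
[ 0.50855883 -0.06920576] -0.15644093974006326 -0.16319668906129303
```

>>> {"op": "jog_arm", "data": {"motion": [[0,0,0,0,0,0.1355,1],[0,0,0,0,0,0.1355,1],[0.0024,0.038,0,0,0,0,1],[0.0024,0.038,0,0,0,0,1],[0.0024,0.038,0,0,0,0,1]]}}

```text
time_s: 19.95
ee_pos: [0.4912, -0.2569, 0.1425]
eef_rot: [3.141, -0.002, 2.996]
force: [1.2, 0.2, 0.2]
grip_width: 0.0942
grip_force: 0.0
```

>>> {"op": "jog_arm", "data": {"motion": [[0.0024,0.038,0,0,0,0,1],[0.0024,0.038,0,0,0,0,1],[0.0024,0.038,0,0,0,0,1],[0.0024,0.038,0,0,0,0,1],[0.0024,0.038,0,0,0,0,1]]}}

```text
time_s: 20.45
ee_pos: [0.5067, -0.067, 0.1428]
eef_rot: [3.141, -0.002, 2.997]
force: [0.6, -0.3, -0.4]
grip_width: 0.0938
grip_force: 0.0
```

>>> {"op": "jog_arm", "data": {"motion": [[0,0,0.04,0,0,0,1],[0,0,0.04,0,0,0,1],[0,0,0,0,0,0,1],[0,0,0,0,0,0,1]]}}

```text
time_s: 20.85
ee_pos: [0.5071, -0.0687, 0.064]
eef_rot: [3.141, -0.002, 2.997]
force: [0.9, 0.4, 1.1]
grip_width: 0.0938
grip_force: 0.0
```

>>> {"op": "jog_arm", "data": {"motion": [[0,0,0.03,0,0,0,1],[0,0,0.015,0,0,0,1],[0,0,0.007,0,0,0,1],[0,0,0,0,0,0,1],[0,0,0,0,0,0,-1]]}}

```text
time_s: 21.35
ee_pos: [0.5082, -0.0689, 0.0134]
eef_rot: [-3.141, 0.002, 2.997]
force: [0.1, 0.2, 0.4]
grip_width: 0.0891
grip_force: 0.0
```

>>> {"op": "jog_arm", "data": {"motion": [[0,0,0,0,0,0,-1],[0,0,0,0,0,0,-1],[0,0,0,0,0,0,-1],[0,0,0,0,0,0,-1],[0,0,0,0,0,0,-1]]}}

```text
time_s: 21.85
ee_pos: [0.5074, -0.0687, 0.0122]
eef_rot: [-3.142, 0.0, 2.997]
force: [-0.8, -0.4, 3.3]
grip_width: 0.0576
grip_force: 50.0
```

>>> {"op": "jog_arm", "data": {"motion": [[0,0,-0.03,0,0,0,-1],[0,0,-0.04,0,0,0,-1],[0,0,0,0,0,-0.105,-1],[0,0,0,0,0,-0.105,-1],[0,0,0,0,0,-0.104,-1]]}}

```text
time_s: 22.35
ee_pos: [0.5072, -0.0686, 0.082]
eef_rot: [3.142, -0.0, -2.968]
force: [0.2, -0.7, -2.2]
grip_width: 0.0578
grip_force: 50.0
```

>>> {"op": "jog_arm", "data": {"motion": [[0.0016,-0.0332,0,0,0,0,-1],[0.0016,-0.0332,0,0,0,0,-1],[0.0016,-0.0332,0,0,0,0,-1],[0.0016,-0.0332,0,0,0,0,-1],[0.0016,-0.0332,0,0,0,0,-1]]}}

```text
time_s: 22.85
ee_pos: [0.5272, -0.2349, 0.0816]
eef_rot: [3.141, -0.001, -2.972]
force: [0.5, -0.6, -0.7]
grip_width: 0.0579
grip_force: 50.0
```

>>> {"op": "jog_arm", "data": {"motion": [[0,0,0.03,0,0,0,-1],[0,0,0.015,0,0,0,-1],[0,0,0,0,0,0,-1],[0,0,0,0,0,0,-1]]}}

```text
time_s: 23.25
ee_pos: [0.5275, -0.2331, 0.0373]
eef_rot: [3.141, -0.0, -2.972]
force: [-0.8, 0.2, -1.8]
grip_width: 0.0577
grip_force: 50.0
```

```bash
python3 - <<'E'
from h import *
crop('scene',180,270,310,380,5,'pics/s5.png')
E
```

```text
(no output)
```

View pics/s5.png

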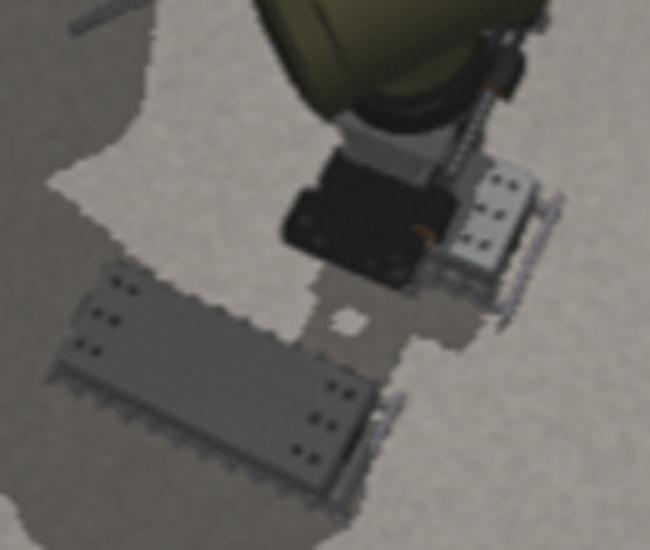

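The long case sits well on its rack, and the short case is lined up over its own. I'll lower it 12 mm.

>>> {"op": "jog_arm", "data": {"motion": [[0,0,0.008,0,0,0,-1],[0,0,0.0025,0,0,0,-1],[0,0,0.0015,0,0,0,-1],[0,0,0,0,0,0,-1],[0,0,0,0,0,0,-1]]}}

```text
time_s: 23.8
ee_pos: [0.5274, -0.2334, 0.0257]
eef_rot: [3.142, 0.0, -2.972]
force: [-4.6, 3.8, 5.9]
grip_width: 0.0577
grip_force: 50.0
```

Contact. Releasing and retreating toward the robot's right, clear of the views.

>>> {"op": "jog_arm", "data": {"motion": [[0,0,0,0,0,0,1],[0,0,0,0,0,0,1],[0,0,0,0,0,0,1],[0,0,0,0,0,0,1],[0,0,0,0,0,0,1]]}}

```text
time_s: 24.3
ee_pos: [0.5274, -0.2336, 0.0249]
eef_rot: [3.142, -0.0, -2.972]
force: [0.1, -0.3, -0.1]
grip_width: 0.0928
grip_force: 0.0
```

>>> {"op": "jog_arm", "data": {"motion": [[0,0,-0.03,0,0,0,1],[0,0,-0.04,0,0,0,1],[0,0,-0.05,0,0,0,1],[0,0,-0.05,0,0,0,1],[0.02,0.04,0,0,0,0,1]]}}

```text
time_s: 24.8
ee_pos: [0.5048, -0.2007, 0.2024]
eef_rot: [-3.134, 0.011, -2.974]
force: [1.3, 0.3, -0.3]
grip_width: 0.094
grip_force: 0.0
```

>>> {"op": "jog_arm", "data": {"motion": [[0.02,0.04,0,0,0,0,1],[0.02,0.04,0,0,0,0,1],[0.02,0.035,0,0,0,0,1],[0,0,0,0,0,0,1],[0,0,0,0,0,0,1]]}}

```text
time_s: 25.3
ee_pos: [0.4227, -0.0942, 0.1955]
eef_rot: [-3.141, 0.001, -2.971]
force: [0.4, 0.2, -0.3]
grip_width: 0.0938
grip_force: 0.0
```

```bash
python3 - <<'E'
from h import *
crop('top',250,130,520,260,2.9,'pics/f.png')
E
```

```text
(no output)
```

View pics/f.png

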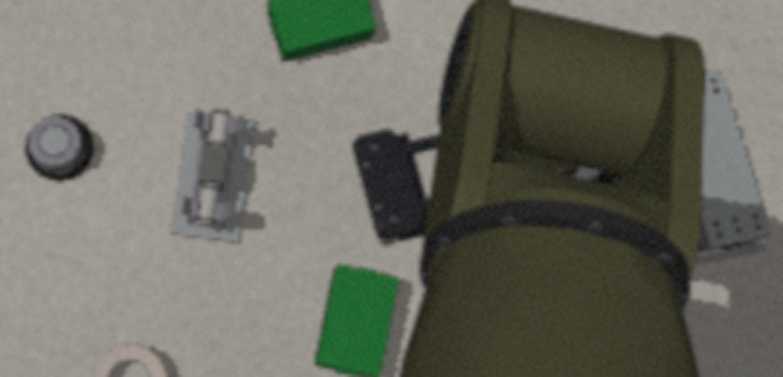

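The capsule is still home and the tin is on the mat. The arm hides the racks here, so I'll check once from the scene camera.

```bash
python3 - <<'E'
from h import *
print(W('top',(55.5,141),2.9,250,130,.034),W('top',(60,147.5),2.9,250,130,.004))
crop('scene',180,180,380,380,2.9,'pics/f2.png')
E
```

```text
[0.53837668 0.22689786] [0.5404936  0.22670543]
```

View pics/f2.png

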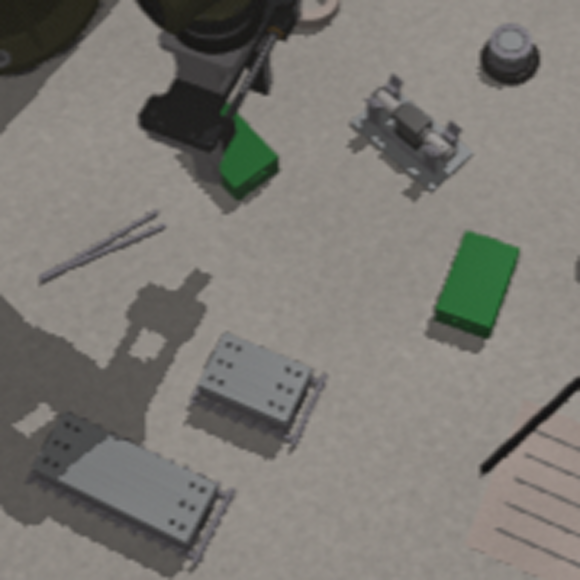

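Both cases sit flat on their racks, short at (255,380) and long at (130,478). The capsule (412,125) and tin (510,50) are in place. I'll check the case centres numerically.

```bash
python3 - <<'E'
from h import *
for n,ps,t in (('s',[(230,333),(314,373),(271,430),(204,383)],(.5277,-.2336)),('l',[(70,415),(218,488),(187,545),(38,466)],(.482,-.372))):
    P=np.array([W('scene',p,2.9,180,180,.0455) for p in ps]);print(n,P.mean(0),t)
# racks as seen by the scene camera at the start
o=ctrl.get_obs();print(o['force'],o['joint_vel'].max() if hasattr(o['joint_vel'],'max') else o['joint_vel'])
E
```

```text
s [ 0.53162619 -0.23547671] (0.5277, -0.2336)
l [ 0.48899279 -0.37205659] (0.482, -0.372)
[-0.30836994  0.75490336  0.31280886] 0.011994125812866432
```

```bash
python3 -c "
from station import ctrl
print(ctrl.hand_in())"
```

```text
the job is handed in; nothing more can be done
None
```

I handed the job in at about 25 s of the 122 s; it returned no verdict. The capsule was snapped home first. By camera, the tin and both cases then sit centred on their places to within a few mm, and I never went near the jar.

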